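# Fold the drill jig's leaf over and pin it in line

### The job

The blue leaf of the drill jig leans open under the dust hood. Swing it over by its black handle and lower it gently, without letting it drop, until it lies fully closed on the bed; then push the red-headed tapered pin down through the leaf into the bed, all the way to its collar, so that it draws the two holes into line, and let go. Leave the other things on the bench where they are.

Things in the scene. Friction and masses are not known exactly. Their poses are not given: they have to be found in the camera images.
- jig: Folding drill jig, fixed. Origin on the bench under the middle of the hinge axis; x to the jig's rear (about away from the robot), y along the hinge, z up. Aluminium bed 130 mm wide, 36 mm high, from 30 mm behind the hinge to 105 mm before it. At the rear two posts carry a grey dust hood, 150 mm wide, underside 285 mm up, overhanging all from 85 to 157 mm behind the hinge.
- hinge (a point): Middle of the hinge axis, fixed on the jig, 45 mm above the bench; axes as jig.
- leaf (a joint): Angle of the leaf (blue drill template, 100 mm wide, 10 mm thick): 0 = closed, level towards the robot on its stops (end of travel); 1.57 = upright; 2.25 = fully open, leaning back under the hood (end of travel; starts there). About 0.2 to 0.34 kg; hinge friction is too weak to hold it: it falls to either side of upright unless held.
- handle (a point): Centre of the handle: black round bar, 18 mm diameter, 40 mm long, parallel to the hinge, joined at its middle to the leaf's free edge by a neck 14 mm wide; 135 mm from the hinge axis, in the leaf's mid-plane (45 mm above the bench when closed), 33 mm from the leaf's edge. Pinched on its free end faces, along the hinge direction, it can turn between the fingers. Axes turn with the leaf.
- leaf_hole (a point): Centre of the upper mouth of the 13.5 mm hole through the leaf, 72 mm from the hinge axis, 50 mm above the bench when closed (leaf's upper face). The hinge has end play: a spring of 2 to 3 N pushes the leaf 4 mm towards the jig's +y, so its hole stands 4 mm off the bed's until the pin draws it over.
- bed_hole (a point): Centre of the mouth of the 13.5 mm hole in the bed (36 mm above the bench, the hole goes down to the bench top), 72 mm in front of the hinge axis.
- pin_grip (a point): Middle of the red cylindrical head of the tapered pin (18 mm diameter, 38 mm high), to be grasped here: 22 mm above its collar's upper face. At the start the pin stands upright in a pale wooden block (60x60 mm, 55 mm high), collar resting on the block; lift it 50 mm to clear. z points up the pin.
- pin_tip (a point): Lower end of the steel pin, on its axis, 74 mm below pin_grip. 4.4 mm diameter at the tip, widening over 24 mm to 12.6 mm, then a straight shank up to the collar.
- pin_collar (a point): Underside of the pin's collar (26 mm diameter, 5 mm thick), on the axis, 47 mm above the tip. Seated, it lies on the closed leaf. Pushing the pin home takes about 5 to 10 N.
- sanding_block: Bystander: brown sanding block, 61x112x32 mm; leave where it is.
- dropper: Bystander: brown dropper bottle, 33 mm across, 102 mm tall; leave where it is.
- glue: Bystander: red glue tube, 63x189x42 mm; leave where it is.
- foam_disc: Bystander: pale foam disc, 48 mm across, 20 mm high; leave where it is.
- pin: The tapered pin as a whole; origin at its tip, z up along it. See pin_grip.

How it is judged:
By the outcome, as a careful person would: the job done as asked, in the order asked, and still so for the second after the job is handed in, with the robot touching nothing.
It also fails if it takes over 67 s, if anything falls off the work surface, if the arm or the gripper's body presses on something with over 40 N, if the wrist force passes 120 N, or if a joint passes its speed limit or range.

### The arm

A 7-joint arm with a two-finger parallel gripper is mounted at the origin on a cart in front of the work surface, level with it; the furniture and walls round the work are solid. World frame = base frame: x ahead of the robot, y to its left, z up, the work surface at z = 0. Lengths are in m, angles in rad, forces in N, time in s.
With the tool pointing down it reaches from about 0.4 to 0.9 m from the base axis. Payload 5.5 kg.
Tool frame: the origin (TCP) lies on the centre line of the jaws, within the pads' length; the fingertips stand 8 mm ahead of it and the grasp point (between the pads) lies 11 mm behind it; z points along the fingers, y is the line along which they close (so a half turn about z gives the same grasp; the last joint's range is limited). The gripper opens to 92 mm and grips with 3 to 60 N. Pads are 19 mm wide; open, the fingers measure 130 mm over their backs; the gripper's body (75 mm by 190 mm) begins 47 mm behind the grasp point.
Start: joints at [-0.863, 0.501, -0.427, 1.55, 0.221, 1.138, -0.21], TCP at [0.28, 0.587, 0.235] pointing down, gripper open.
Joint ranges: [-2.88, 2.88], [-0.31, 2.03], [-1.54, 1.56], [0.2, 2.42], [-1.41, 4.55], [0.19, 2.02], [-2.57, 2.57]. Speed limits (rad/s): [2.57, 2.57, 3.14, 3.14, 3.14, 3.14, 3.14].

### API

Orientations are given as a unit quaternion [w, x, y, z].
In Python, from bench import ctrl gives the robot as it stands.
- The arm moves only by the shell command python3 -m handwheel 'ROWS'. ROWS is JSON, a list that holds one entry, the list of rows, each a list of 7 numbers: the shift along the world's x, y, z in m, then the turn, a rotation vector about the world's x, y, z in rad, then the opening, from 0 (shut) to 1 (fully open). A call has 1 to 12 rows; each row is the pose to reach, as a shift and turn from the pose commanded when the call began; what a row does not reach only later rows make up. A row lasts 1/10 s, in which the tool goes at most 50 mm and 8.59 degrees, less where a joint would pass 70% of its speed; a pose out of reach is approached as far as the arm can. A call with a gripper value outside its range is refused whole. The fingers move at their own pace and stop on an object; the grip force is fixed at half the most. Time passes only in rows, so rows that repeat a pose let the fingers close. It gives the time, the measured TCP pose, the force, the opening and the grip force at its end, in the units of the state.
- ctrl.sense(): the state, without advancing time (a new reading comes with each control period).
- ctrl.grab_frame(name): name is "scene" or "top"; returns the picture (420x560x3 uint8, blue, green, red); there is no depth.
- ctrl.camera_info(name): a dict with "fx", "fy", "cx", "cy" (pixels), "dist_coeffs" ([k1, k2, p1, p2, k3] as OpenCV has them; the pictures are not rectified), "view" (4x4, takes a point from world to camera coordinates). Camera axes: x right, y down, z forward; pixel columns grow to the right and rows downward; lengths in m; the calibration is good to about 2 mm. A picture is of the moment at which its call begins. camera_info takes no time and is no camera call.
- ctrl.close_job(): hands the job in; it is judged then, once.
The state is a dict: "time": time; "qpos": joint angles; "joint_vel": joint speeds; "effort": joint torques, N m; "eef_pos": TCP position; "eef_rot": TCP orientation; "wrist_force": force on the tool from outside, world axes, zero at the start; "wrist_torque": the same for the moment, N m; "opening": finger opening in m; "finger_force": force on a finger pad.
Only numpy, scipy, OpenCV 4.12 (cv2) and the standard library are available. Lean on these libraries where they do the work, as an engineer would, in place of code of your own. Each camera call takes 0.05 s, during which the arm holds its last target. There are 200 camera calls.

## Working session

There is one attempt and no reset: what is moved stays moved. The work goes in short steps, Python scripts to look and compute and a shell command to move; the robot and the scene stay as the last step left them, time stands still between calls to the robot, and variables do not carry over. Pictures are saved under pics/ and viewed, at most 12 in all, crops included, and the job is handed in when it is done.

```bash
mkdir -p pics; ls
python3 - <<'E'
from bench import ctrl
import cv2,numpy as np
for n in("scene","top"):
    cv2.imwrite(f"pics/{n}0.png",ctrl.grab_frame(n)); c=ctrl.camera_info(n); print(n,{k:np.round(v,4).tolist() for k,v in c.items() if not isinstance(v,str)})
print(ctrl.sense())
E
```

```text
pics
scene {'fx': 505.5784, 'fy': 505.5784, 'cx': 276.2921, 'cy': 202.9781, 'dist_coeffs': [-0.1091, 0.0, 0.0, 0.0, 0.0], 'view': [[-0.6038, -0.7971, -0.0043, 0.3636], [-0.3403, 0.2627, -0.9029, 0.2464], [0.7208, -0.5437, -0.4299, 0.9184], [0.0, 0.0, 0.0, 1.0]]}
top {'fx': 404.4791, 'fy': 404.4791, 'cx': 282.6043, 'cy': 207.7731, 'dist_coeffs': [-0.0836, 0.0, 0.0, 0.0, 0.0], 'view': [[0.0217, -0.9997, 0.0123, 0.0427], [-0.9825, -0.0236, -0.1848, 0.5119], [0.185, -0.0081, -0.9827, 1.0513], [0.0, 0.0, 0.0, 1.0]]}
{'time': 0.1, 'qpos': array([-0.8628115 ,  0.50175602, -0.42679985,  1.55133905,  0.220827  ,
        1.13825604, -0.21027709]), 'joint_vel': array([-0.00071154, -0.00217286, -0.00132671, -0.00265858,  0.00043128,
        0.00059751,  0.000253  ]), 'effort': array([-1.11550803e-02, -5.67867315e+01, -5.83813190e+00, -2.79912633e+01,
       -6.89035398e-02,  2.39589839e-02,  1.57543508e-05]), 'eef_pos': array([0.27945837, 0.58619562, 0.23378281]), 'eef_rot': array([-2.09100994e-04,  2.20527292e-01,  9.75380433e-01, -8.24852402e-04]), 'wrist_force': array([-0.40668326,  0.03105877,  0.21461006]), 'wrist_torque': array([-0.03863347,  0.02397135,  0.00837854]), 'finger_force': 0.0, 'opening': 0.0915469285965529}
```

View pics/scene0.png

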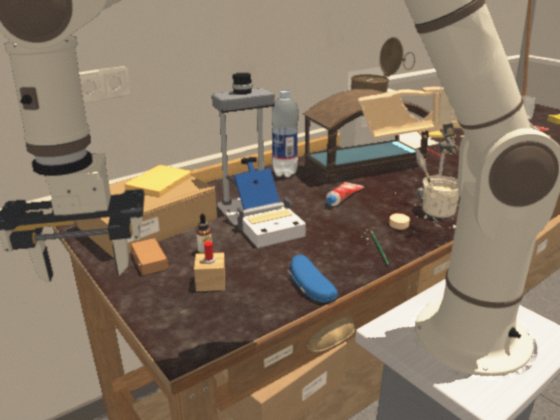

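View pics/top0.png

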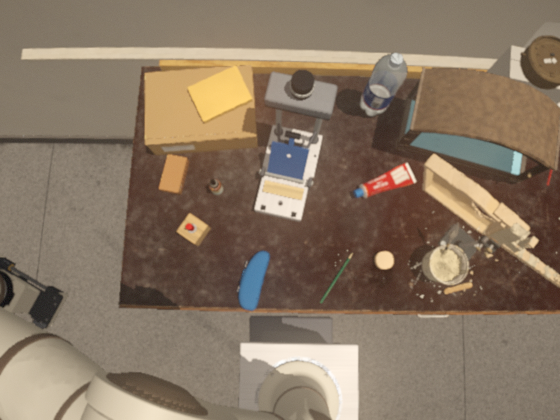

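The scene view shows the jig (bed about (275,225), leaf (258,190), handle (249,162)), the pin head at (209,247) on its block, and the dropper just behind it. The top view shows the bed corners around (255,210)–(320,130), the handle around (297,136) and the pin at (190,227). I'll enlarge these.

```bash
cat > h.py <<'E'
from bench import ctrl
import cv2,numpy as np
def cam(n):
    c=ctrl.camera_info(n); K=np.array([[c["fx"],0,c["cx"]],[0,c["fy"],c["cy"]],[0,0,1.]]); return K,np.array(c["dist_coeffs"],float),np.array(c["view"])
def ray(n,uv):
    K,d,V=cam(n); p=cv2.undistortPoints(np.array([[uv]],float),K,d)[0,0]
    R,t=V[:3,:3],V[:3,3]; return -R.T@t, R.T@np.array([p[0],p[1],1.])
def onz(n,uv,z):
    o,r=ray(n,uv); return o+r*(z-o[2])/r[2]
def tri(us,ut):
    a,r=ray("scene",us); b,s=ray("top",ut)
    k=np.linalg.lstsq(np.c_[r,-s],b-a,rcond=None)[0]
    p,q=a+r*k[0],b+s*k[1]; return (p+q)/2,np.linalg.norm(p-q)
def proj(n,P):
    K,d,V=cam(n); return cv2.projectPoints(np.array(P,float).reshape(-1,3),cv2.Rodrigues(V[:3,:3])[0],V[:3,3],K,d)[0][:,0]
E
python3 - <<'E'
import cv2,numpy as np
a=cv2.imread("pics/scene0.png")[130:290,180:310]; b=cv2.imread("pics/top0.png")[60:250,170:340]
a=cv2.resize(a,None,fx=3,fy=3,interpolation=cv2.INTER_CUBIC);b=cv2.resize(b,None,fx=2.4,fy=2.4,interpolation=cv2.INTER_CUBIC)
o=np.zeros((480,800,3),np.uint8);o[:a.shape[0],:390]=a;o[:b.shape[0],392:392+b.shape[1]]=b
cv2.imwrite("pics/c0.png",o)
from h import *
for n in("scene","top"):
    im=cv2.imread(f"pics/{n}0.png");h=cv2.cvtColor(im,cv2.COLOR_BGR2HSV)
    m=((h[...,0]<8)|(h[...,0]>172))&(h[...,1]>170)&(h[...,2]>110)
    k,l,s,c=cv2.connectedComponentsWithStats(m.astype(np.uint8))
    for i in range(1,k):
        if s[i,4]>15: print(n,"red",s[i],c[i].round(1))
    m=(h[...,0]>100)&(h[...,0]<125)&(h[...,1]>120)&(h[...,2]>50)
    k,l,s,c=cv2.connectedComponentsWithStats(m.astype(np.uint8))
    for i in range(1,k):
        if s[i,4]>100:
            print(n,"blue",s[i],cv2.approxPolyDP(cv2.findContours((l==i).astype(np.uint8),0,2)[0][0],4,True)[:,0].tolist())
E
```

```text
scene red [345 188  14   8  46] [350.2 191.1]
scene red [335 190   8   7  20] [339.5 192.5]
scene red [205 241   8  19 128] [208.3 249.6]
scene blue [ 235  162   44   47 1244] [[235, 176], [244, 208], [278, 200], [269, 169], [254, 171], [248, 162], [250, 171]]
scene blue [ 291  255   46   47 1180] [[294, 257], [292, 277], [317, 300], [333, 299], [334, 287], [304, 256]]
top red [365 171  47  25 289] [386.5 184.3]
top red [186 224   7   6  36] [189.  226.6]
top blue [239 252  30  57 989] [[264, 252], [255, 255], [243, 274], [239, 295], [245, 307], [252, 308], [268, 259]]
```

View pics/c0.png

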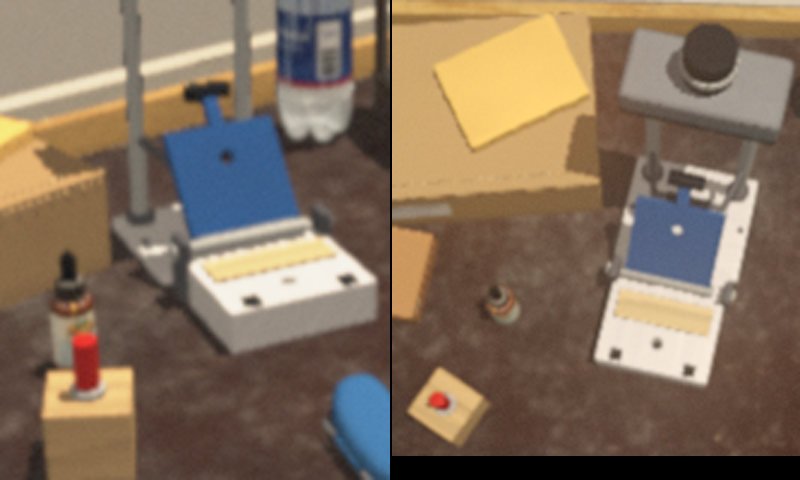

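Run:
```python
from h import *
S=lambda x,y:(x/3+180-.33,y/3+130-.33)
T=lambda x,y:((x-392)/2.4+170-.3,y/2.4+60-.3)
p=lambda n,v:print(n,np.round(v[0] if isinstance(v,tuple) else v,4),v[1] if isinstance(v,tuple) else "")
H=tri(S(207,91),T(687,183));p("handle",H)
B=tri(S(289,280),T(657,343));p("bedhole",B);p("bh top z.036",onz("top",T(657,343),.036));p("bh scene",onz("scene",S(289,280),.036))
a,b=onz("top",T(597,361),.036),onz("top",T(707,384),.036);p("FL",a);p("FR",b);print(np.linalg.norm(a-b),np.arctan2(*(a-b)[[1,0]]))
for q in((616,348),(689,370)):p("dot",onz("top",T(*q),.036))
k1,k2=onz("top",T(612,268),.05),onz("top",T(729,292),.05);p("k1",k1);p("k2",k2);print((k1+k2)/2)
p("leafholeopen",tri(S(227,156),T(677,230)))
P=tri((208.5,250),(189,226.6));p("pin",P)
p("pin top",onz("top",(189,226.6),.055+.038))
for q in((441,367),(490,405),(455,445),(409,407)):p("blk",onz("top",T(*q),.055))
```

```text
handle [0.6774 0.0335 0.1522] 0.0008437023302187103
bedhole [0.5259 0.0603 0.0378] 0.0029816966290862734
bh top z.036 [0.5272 0.0615 0.036 ] 
bh scene [0.5273 0.0574 0.036 ] 
FL [0.5046 0.1295 0.036 ] 
FR [0.481  0.0035 0.036 ] 
0.12820854646416346 1.3856573727563894
dot [0.5203 0.1083 0.036 ] 
dot [0.4967 0.0242 0.036 ] 
k1 [0.611  0.1152 0.05  ] 
k2 [ 0.586  -0.0196  0.05  ] 
[0.59850292 0.04780806 0.05      ]
leafholeopen [0.6394 0.0413 0.1055] 0.003070226432197308
pin [0.4469 0.2959 0.0832] 0.004277466369480592
pin top [0.4469 0.2955 0.093 ] 
blk [0.4901 0.3034 0.055 ] 
blk [0.4485 0.2459 0.055 ] 
blk [0.4029 0.2824 0.055 ] 
blk [0.444  0.3365 0.055 ]
```

```bash
cat >> h.py <<'E'
from scipy.spatial.transform import Rotation as Rn
YAW=1.3857-np.pi/2
xj=np.array([np.cos(YAW),np.sin(YAW),0]);yj=np.array([-xj[1],xj[0],0]);zj=np.array([0,0,1.])
HG=np.array([.5965,.047,.045])
def jig(P): d=np.asarray(P)-HG; return np.round([d@xj,d@yj,P[2]],4)
def Rtool(tilt):  # tool y along jig y, tilted back
    z=np.sin(tilt)*xj-np.cos(tilt)*zj; return np.c_[np.cross(yj,z),yj,z]
def tcp(grasp,tilt): return np.asarray(grasp)+.011*Rtool(tilt)[:,2]
def cur():
    s=ctrl.sense(); q=s["eef_rot"]; return s["eef_pos"],Rn.from_quat([q[1],q[2],q[3],q[0]])
def handle(a,dy=.004): return HG-.135*np.cos(a)*xj+.135*np.sin(a)*zj+dy*yj
E
python3 - <<'E'
from h import *
T=lambda x,y:((x-392)/2.4+170-.3,y/2.4+60-.3)
for q in((653,172),(740,190)):print("post base",jig(onz("top",T(*q),.01)))
for q in((627,95),(780,135),(637,32)):print("hood",jig(onz("top",T(*q),.3)))
print("dropper",onz("top",T(495,292),.1))
print("handle meas",jig([.6774,.0335,.1522]),handle(2.25))
p,r=cur()
for d in(.1,):
    g=handle(2.25)-d*Rtool(.785)[:,2]; print("pre",tcp(g,.785)-p,(Rn.from_matrix(Rtool(.785))*r.inv()).as_rotvec())
    print((Rn.from_matrix(Rtool(0))*r.inv()).as_rotvec())
E
```

```text
post base [0.1413 0.051  0.01  ]
post base [ 0.1409 -0.0571  0.01  ]
hood [0.0986 0.0671 0.3   ]
hood [ 0.0897 -0.0777  0.3   ]
hood [0.1631 0.0716 0.3   ]
dropper [0.56684037 0.23955836 0.1       ]
handle meas [0.082  0.0016 0.1522] [0.68059104 0.03532435 0.15003988]
pre [ 0.33929977 -0.53929371 -0.02078537] [-0.24226837 -0.74896416  0.24678008]
[ 0.00160851 -0.00057047  0.25961385]
```

```bash
python3 -m handwheel '[[[0.02,-0.04,0.02,-0.02,-0.06,0.02,0.65],[0.04,-0.08,0.04,-0.04,-0.12,0.04,0.65],[0.06,-0.12,0.05,-0.06,-0.19,0.06,0.65],[0.08,-0.16,0.05,-0.08,-0.25,0.08,0.65],[0.1,-0.2,0.05,-0.1,-0.31,0.1,0.65],[0.12,-0.24,0.05,-0.12,-0.37,0.12,0.65],[0.14,-0.28,0.05,-0.14,-0.44,0.14,0.65],[0.16,-0.32,0.05,-0.16,-0.5,0.165,0.65],[0.18,-0.36,0.05,-0.18,-0.56,0.185,0.65],[0.2,-0.4,0.05,-0.2,-0.62,0.205,0.65],[0.22,-0.44,0.05,-0.22,-0.69,0.226,0.65],[0.24,-0.48,0.05,-0.242,-0.749,0.247,0.65]]]'
python3 - <<'E'
from h import *
p,r=cur();g=handle(2.25)-.1*Rtool(.785)[:,2]; print(p,"pre",tcp(g,.785)-p,(Rn.from_matrix(Rtool(.785))*r.inv()).as_rotvec())
E
```

```text
time: 1.3
eef_pos: [0.5195, 0.1054, 0.2846]
eef_rot: [0.382, 0.084, 0.92, -0.034]
wrist_force: [1.6, -1.0, 1.1]
opening: 0.0599
finger_force: 0.0
[0.51945384 0.10539743 0.28459763] pre [ 0.09930431 -0.05849552 -0.07160019] [-0.00072582  0.00191845 -0.00327559]
```

```bash
python3 -m handwheel '[[[0.025,-0.015,-0.018,0,0,-0.003,0.65],[0.05,-0.03,-0.036,0,0,-0.003,0.65],[0.075,-0.045,-0.054,0,0,-0.003,0.65],[0.099,-0.0585,-0.0716,0,0,-0.003,0.65],[0.099,-0.0585,-0.0716,0,0,-0.003,0.65],[0.099,-0.0585,-0.0716,0,0,-0.003,0.65]]]'
python3 - <<'E'
from h import *
a=ctrl.grab_frame("scene");b=ctrl.grab_frame("top")
a=cv2.resize(a[110:260,190:320],None,fx=3,fy=3,interpolation=cv2.INTER_CUBIC);b=cv2.resize(b[60:210,220:350],None,fx=3,fy=3,interpolation=cv2.INTER_CUBIC)
cv2.imwrite("pics/c1.png",np.hstack([a,b]))
p,r=cur();print(p,"to grasp",tcp(handle(2.25),.785)-p,jig(p))
E
```

```text
time: 1.9
eef_pos: [0.6181, 0.0478, 0.2119]
eef_rot: [0.38, 0.087, 0.92, -0.036]
wrist_force: [0.2, 0.4, -0.8]
opening: 0.0595
finger_force: 0.0
[0.61807055 0.04913556 0.21332264] to grasp [ 0.07016275 -0.01524215 -0.07106403] [0.0208 0.0061 0.2133]
```

View pics/c1.png

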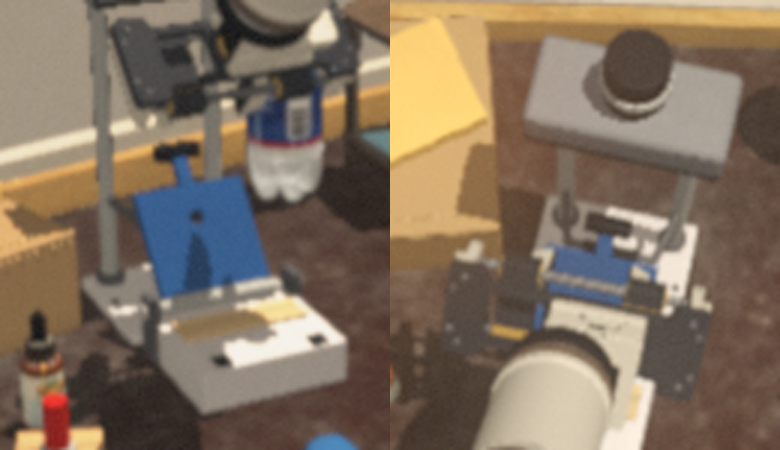

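The picture shows the fingers in front of the leaf, clear of the hood and posts. The handle in the top view is at crop (608,222), where I predicted it. Now the straight approach.

```bash
python3 -m handwheel '[[[0.012,-0.003,-0.012,0,0,0,0.65],[0.024,-0.005,-0.024,0,0,0,0.65],[0.036,-0.008,-0.036,0,0,0,0.65],[0.048,-0.011,-0.048,0,0,0,0.65],[0.06,-0.013,-0.06,0,0,0,0.65],[0.069,-0.015,-0.07,0,0,0,0.65],[0.069,-0.015,-0.07,0,0,0,0.65],[0.069,-0.015,-0.07,0,0,0,0.65]]]'
python3 - <<'E'
from h import *
a=ctrl.grab_frame("scene");b=ctrl.grab_frame("top")
a=cv2.resize(a[110:260,190:320],None,fx=3,fy=3,interpolation=cv2.INTER_CUBIC);b=cv2.resize(b[60:210,220:350],None,fx=3,fy=3,interpolation=cv2.INTER_CUBIC)
cv2.imwrite("pics/c2.png",np.hstack([a,b]))
p,r=cur();print(p,"to grasp",tcp(handle(2.25),.785)-p,jig(p))
E
```

```text
time: 2.8
eef_pos: [0.6873, 0.0341, 0.1438]
eef_rot: [0.381, 0.086, 0.92, -0.035]
wrist_force: [-0.9, -0.1, 1.0]
opening: 0.0597
finger_force: 0.0
[0.68736035 0.03410162 0.14421998] to grasp [ 0.00087295 -0.00020821 -0.00196137] [0.0917 0.004  0.1442]
```

View pics/c2.png

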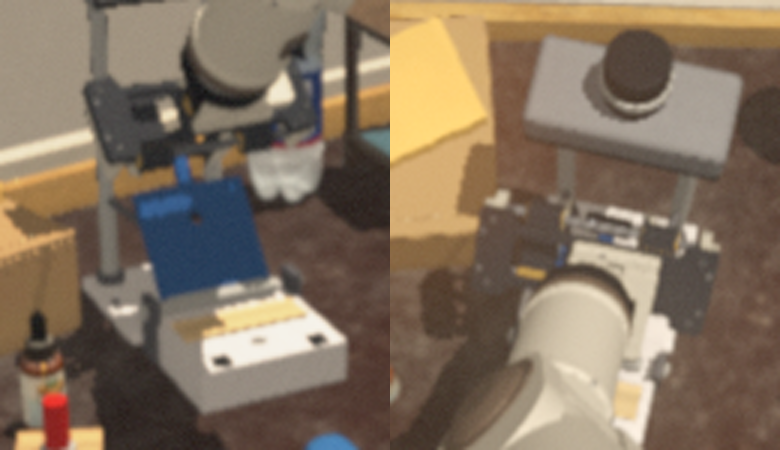

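The handle (top crop (608,222)) now lies between the fingers, with no contact force. Closing.

```bash
python3 -m handwheel '[[[0,0,0,0,0,0,0.3],[0,0,0,0,0,0,0.3],[0,0,0,0,0,0,0.3],[0,0,0,0,0,0,0.3],[0,0,0,0,0,0,0.3],[0,0,0,0,0,0,0.3],[0,0,0,0,0,0,0.3]]]'
python3 - <<'E'
from h import *
print(ctrl.sense()["wrist_force"])
p,r=cur();print(jig(p))
# grasp point sweep, tilt from 45 to 20 deg
g0=p-.011*Rtool(.785)[:,2]
for a in np.arange(2.25,-.01,-.125):
    t=.785-.44*(2.25-a)/2.25
    P=tcp(g0+handle(a)-handle(2.25),t)-p
    print(round(a,3),np.round(P,4),np.round((Rn.from_matrix(Rtool(t)@Rtool(.785).T)).as_rotvec(),3))
E
```

```text
time: 3.6
eef_pos: [0.6879, 0.0328, 0.1435]
eef_rot: [0.381, 0.087, 0.92, -0.035]
wrist_force: [-1.1, -1.7, 2.5]
opening: 0.0399
finger_force: 30.0
[-1.10344574 -1.74057759  2.4992713 ]
[0.0925 0.0029 0.1435]
2.25 [0. 0. 0.] [0. 0. 0.]
2.125 [-0.0137  0.0026  0.0096] [0.004 0.024 0.   ]
2.0 [-0.0285  0.0053  0.0173] [ 0.009  0.048 -0.   ]
1.875 [-0.0442  0.0083  0.0232] [0.013 0.072 0.   ]
1.75 [-0.0605  0.0113  0.0271] [0.018 0.096 0.   ]
1.625 [-0.0772  0.0144  0.0289] [0.022 0.12  0.   ]
1.5 [-0.0939  0.0176  0.0286] [0.027 0.144 0.   ]
1.375 [-0.1106  0.0207  0.0262] [0.031 0.168 0.   ]
1.25 [-0.1268  0.0237  0.0217] [0.036 0.192 0.   ]
1.125 [-0.1424  0.0267  0.0153] [0.04  0.216 0.   ]
1.0 [-0.1571  0.0294  0.0069] [0.045 0.24  0.   ]
0.875 [-0.1707  0.032  -0.0032] [ 0.049  0.264 -0.   ]
0.75 [-0.183   0.0343 -0.0149] [0.054 0.288 0.   ]
0.625 [-0.1937  0.0363 -0.0281] [0.058 0.312 0.   ]
0.5 [-0.2028  0.038  -0.0425] [0.063 0.336 0.   ]
0.375 [-0.2101  0.0393 -0.0579] [0.067 0.36  0.   ]
0.25 [-0.2154  0.0403 -0.074 ] [0.072 0.384 0.   ]
0.125 [-0.2188  0.041  -0.0907] [0.076 0.408 0.   ]
0.0 [-0.22    0.0412 -0.1076] [0.081 0.432 0.   ]
```

```bash
python3 -m handwheel '[[[-0.0068,0.0013,0.005,0.002,0.012,0,0.3],[-0.0137,0.0026,0.0096,0.004,0.024,0,0.3],[-0.021,0.004,0.0136,0.0065,0.036,0,0.3],[-0.0285,0.0053,0.0173,0.009,0.048,0,0.3],[-0.0363,0.0068,0.0203,0.011,0.06,0,0.3],[-0.0442,0.0083,0.0232,0.013,0.072,0,0.3],[-0.0523,0.0098,0.0252,0.0155,0.084,0,0.3],[-0.0605,0.0113,0.0271,0.018,0.096,0,0.3],[-0.0688,0.0128,0.028,0.02,0.108,0,0.3],[-0.0772,0.0144,0.0289,0.022,0.12,0,0.3],[-0.0772,0.0144,0.0289,0.022,0.12,0,0.3],[-0.0772,0.0144,0.0289,0.022,0.12,0,0.3]]]'
python3 - <<'E'
from h import *
p,r=cur();g=p-.011*r.as_matrix()[:,2];j=jig(g);print(j,"radius",np.hypot(j[0],j[2]-.045),"ang",np.arctan2(j[2]-.045,-j[0]))
E
```

```text
time: 4.8
eef_pos: [0.6107, 0.0478, 0.1722]
eef_rot: [0.324, 0.088, 0.941, -0.03]
wrist_force: [-0.1, 0.2, 0.8]
opening: 0.0398
finger_force: 30.0
[0.007  0.0034 0.1808] radius 0.13598029268978645 ang 1.6222971377461222
```

```bash
python3 -m handwheel '[[[-0.0084,0.0016,0,0.002,0.012,0,0.3],[-0.0167,0.0032,-0.0003,0.005,0.024,0,0.3],[-0.0251,0.0047,-0.0013,0.007,0.036,0,0.3],[-0.0334,0.0063,-0.0027,0.009,0.048,0,0.3],[-0.0416,0.0078,-0.0048,0.0115,0.06,0,0.3],[-0.0496,0.0093,-0.0072,0.014,0.072,0,0.3],[-0.0575,0.0108,-0.0102,0.016,0.084,0,0.3],[-0.0652,0.0123,-0.0136,0.018,0.096,0,0.3],[-0.0727,0.0136,-0.0176,0.02,0.108,0,0.3],[-0.0799,0.015,-0.022,0.023,0.12,0,0.3],[-0.0868,0.0163,-0.0269,0.025,0.132,0,0.3],[-0.0935,0.0176,-0.0321,0.027,0.144,0,0.3]]]'
python3 - <<'E'
from h import *
p,r=cur();g=p-.011*r.as_matrix()[:,2];j=jig(g);print(j,"radius",np.hypot(j[0],j[2]-.045),"ang",np.arctan2(j[2]-.045,-j[0]))
E
```

```text
time: 6.0
eef_pos: [0.5165, 0.0663, 0.1399]
eef_rot: [0.254, 0.09, 0.963, -0.023]
wrist_force: [0.9, 1.6, 3.1]
opening: 0.0393
finger_force: 30.0
[-0.0876  0.0043  0.1495] radius 0.1363598547960506 ang 0.8731472606969033
```

```bash
python3 -m handwheel '[[[-0.0063,0.0012,-0.0057,0.002,0.012,0,0.3],[-0.0123,0.0023,-0.0117,0.005,0.024,0,0.3],[-0.0178,0.0033,-0.0182,0.007,0.036,0,0.3],[-0.023,0.0043,-0.0249,0.009,0.048,0,0.3],[-0.0277,0.0052,-0.032,0.0115,0.06,0,0.3],[-0.0321,0.006,-0.0393,0.014,0.072,0,0.3],[-0.036,0.0067,-0.0469,0.016,0.084,0,0.3],[-0.0394,0.0073,-0.0547,0.018,0.096,0,0.3],[-0.0422,0.0078,-0.0627,0.02,0.108,0,0.3],[-0.0447,0.0083,-0.0708,0.023,0.12,0,0.3],[-0.0455,0.0085,-0.075,0.0235,0.125,0,0.3],[-0.0464,0.0086,-0.079,0.024,0.13,0,0.3]]]'
python3 - <<'E'
from h import *
p,r=cur();g=p-.011*r.as_matrix()[:,2];j=jig(g);print(j,"radius",np.hypot(j[0],j[2]-.045),"ang",np.arctan2(j[2]-.045,-j[0]))
E
```

```text
time: 7.2
eef_pos: [0.4687, 0.0744, 0.0595]
eef_rot: [0.188, 0.091, 0.978, -0.018]
wrist_force: [-4.2, 4.4, 3.3]
opening: 0.0396
finger_force: 30.0
[-0.1347  0.0034  0.0697] radius 0.136945901727653 ang 0.18135568663198345
```

```bash
python3 -m handwheel '[[[-0.0005,0,-0.004,0,0.004,0,0.3],[-0.001,0,-0.008,0,0.008,0,0.3],[-0.0014,0,-0.012,0,0.012,0,0.3],[-0.0017,0,-0.015,0,0.015,0,0.3],[-0.0019,0,-0.018,0,0.018,0,0.3],[-0.002,0,-0.0205,0,0.02,0,0.3],[-0.0021,0,-0.0225,0,0.02,0,0.3],[-0.0021,0,-0.024,0,0.02,0,0.3],[-0.0021,0,-0.0255,0,0.02,0,0.3],[-0.0021,0,-0.0265,0,0.02,0,0.3],[-0.0021,0,-0.0265,0,0.02,0,0.3]]]'
python3 - <<'E'
from h import *
p,r=cur();g=p-.011*r.as_matrix()[:,2];j=jig(g);print(j,"radius",np.hypot(j[0],j[2]-.045),"ang",np.arctan2(j[2]-.045,-j[0]),ctrl.sense()["wrist_force"])
E
```

```text
time: 8.3
eef_pos: [0.4661, 0.0746, 0.0329]
eef_rot: [0.178, 0.091, 0.98, -0.018]
wrist_force: [-5.0, 3.8, 1.4]
opening: 0.0396
finger_force: 30.0
[-0.1371  0.0031  0.0432] radius 0.13711181568340491 ang -0.013128348553539759 [-5.01877708  3.84813434  1.42096066]
```

```bash
python3 -m handwheel '[[[0.001,0,-0.001,0,0,0,0.3],[0.002,0,-0.002,0,0,0,0.3],[0.002,0,-0.002,0,0,0,0.3]]]'
python3 - <<'E'
from h import *
a=ctrl.grab_frame("scene");
print(jig(cur()[0]),ctrl.sense()["wrist_force"])
a=cv2.resize(a[140:270,180:330],None,fx=4,fy=4,interpolation=cv2.INTER_CUBIC);cv2.imwrite("pics/c3.png",a)
E
```

```text
time: 8.6
eef_pos: [0.4663, 0.0746, 0.0302]
eef_rot: [0.177, 0.09, 0.98, -0.018]
wrist_force: [-10.4, 4.8, 2.0]
opening: 0.0397
finger_force: 30.0
[-0.1331  0.0032  0.0303] [-8.89808621  4.17604329  2.72670789]
```

View pics/c3.png

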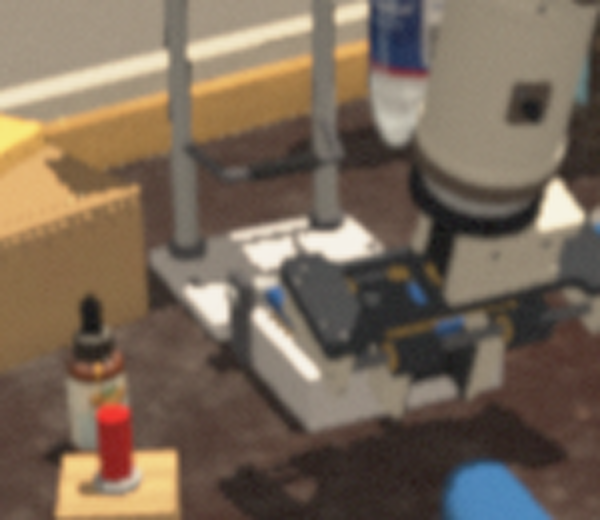

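```bash
python3 -m handwheel '[[[-0.002,0,-0.0015,0,0,0,0.3],[-0.003,0,-0.003,0,0,0,0.3],[-0.003,0,-0.003,0,0,0,0.3]]]'
python3 - <<'E'
from h import *
s=ctrl.sense();print(jig(cur()[0]),s["wrist_force"],s["wrist_torque"])
E
```

```text
time: 8.95
eef_pos: [0.4662, 0.0746, 0.0287]
eef_rot: [0.179, 0.091, 0.979, -0.018]
wrist_force: [-5.4, 3.4, 7.2]
opening: 0.0394
finger_force: 30.0
[-0.1331  0.0032  0.0287] [-5.38544235  3.41426272  7.19530109] [0.5983018  0.66664024 0.1362498 ]
```

```bash
python3 -m handwheel '[[[0.001,0,0.001,0,0,0,0.3],[0.001,0,0.001,0,0,0,0.65],[0.001,0,0.001,0,0,0,0.65],[0.001,0,0.001,0,0,0,0.65],[0.001,0,0.001,0,0,0,0.65],[-0.004,0.001,0.015,0,0,0,0.65],[-0.009,0.002,0.035,0,0,0,0.65],[-0.016,0.006,0.06,0,0,0,0.65],[-0.03,0.03,0.1,0,0,0,0.65],[-0.03,0.06,0.14,0,0,0,0.65],[-0.03,0.1,0.15,0,0,0,0.65],[-0.03,0.14,0.15,0,0,0,0.65]]]'
python3 - <<'E'
from h import *
# desired grip on pin: tool down, closing line perpendicular to dropper direction
p,r=cur(); d=onz("top",(212.9,181.6),.1)
print("p",p,"dropper",d)
v=np.array([.4469,.2957])-np.array([.566,.24]); print("dir pin-dropper deg",np.degrees(np.arctan2(v[1],v[0])))
for yaw in np.radians([64.5,79.4,50]):
    y=np.array([np.cos(yaw),np.sin(yaw),0]);z=-zj;R=np.c_[np.cross(y,z),y,z]
    print(np.degrees(yaw),np.array([.4469,.2957,.082-.011])-p,(Rn.from_matrix(R)*r.inv()).as_rotvec())
E
```

```text
time: 10.15
eef_pos: [0.4393, 0.2152, 0.183]
eef_rot: [0.183, 0.093, 0.978, -0.018]
wrist_force: [1.0, -0.0, -0.1]
opening: 0.06
finger_force: 0.0
p [0.43934489 0.21520281 0.18295287] dropper [0.56622836 0.23877963 0.1       ]
dir pin-dropper deg 154.93571983764673
64.5 [ 0.00755511  0.08049719 -0.11195287] [ 0.11617807  0.35258015 -0.25221154]
79.4 [ 0.00755511  0.08049719 -0.11195287] [0.06929496 0.36368872 0.00485892]
50.0 [ 0.00755511  0.08049719 -0.11195287] [ 0.16102696  0.33779001 -0.5023431 ]
```

```bash
python3 - <<'E'
from h import *
for n in("scene","top"):
    im=ctrl.grab_frame(n);cv2.imwrite(f"pics/d_{n}.png",im)
    h=cv2.cvtColor(im,cv2.COLOR_BGR2HSV);m=(h[...,0]>100)&(h[...,0]<125)&(h[...,1]>120)&(h[...,2]>50)
    k,l,s,c=cv2.connectedComponentsWithStats(m.astype(np.uint8));print(n,[s[i].tolist() for i in range(1,k) if s[i,4]>100])
a=cv2.imread("pics/d_scene.png")[140:270,180:330];b=cv2.imread("pics/d_top.png")[110:240,230:330]
cv2.imwrite("pics/c4.png",cv2.resize(np.hstack([a,b]),None,fx=3.2,fy=3.2,interpolation=cv2.INTER_CUBIC))
E
python3 -m handwheel '[[[0.002,0.015,-0.005,0.014,0.073,0,0.65],[0.004,0.03,-0.01,0.028,0.146,0.001,0.65],[0.006,0.05,-0.02,0.042,0.22,0.002,0.65],[0.0075,0.07,-0.03,0.056,0.293,0.003,0.65],[0.0075,0.0805,-0.03,0.0693,0.3637,0.005,0.65],[0.0075,0.0805,-0.03,0.0693,0.3637,0.005,0.65],[0.0075,0.0805,-0.03,0.0693,0.3637,0.005,0.65],[0.0075,0.0805,-0.03,0.0693,0.3637,0.005,0.65]]]'
```

```text
scene [[247, 207, 49, 23, 621], [291, 255, 46, 47, 1181]]
top [[241, 252, 28, 51, 779]]
time: 11.05
eef_pos: [0.4441, 0.2932, 0.1492]
eef_rot: [-0.003, 0.09, 0.996, -0.002]
wrist_force: [0.1, 0.2, -0.8]
opening: 0.06
finger_force: 0.0
```

View pics/c4.png

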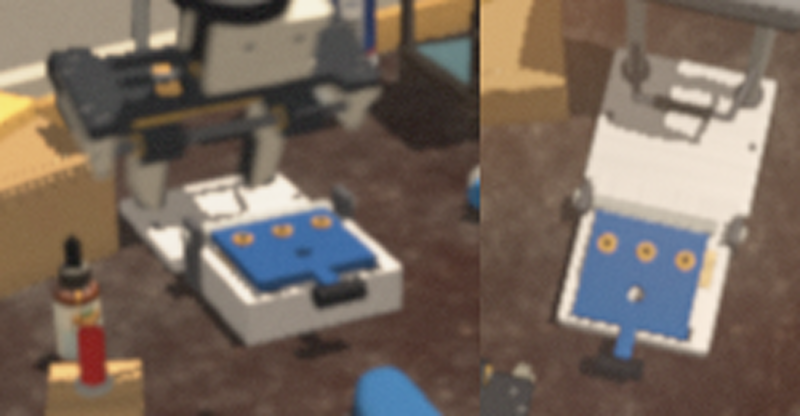

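The leaf lies flat and closed, with its hole at scene (274.7,218.4) and top (278.5,202). The pin is undisturbed.

Run:
```python
from h import *
p,r=cur();print(p,np.array([.4469,.2957,.071])-p,(Rn.from_matrix(Rtool(0))*r.inv()).as_rotvec())
print(onz("scene",(274.7,218.4),.05),onz("top",(278.5,201.9),.05),"expected closed, 4mm off:",HG-.072*xj+.004*yj)
```

```text
[0.44414478 0.29323287 0.14916803] [ 0.00275522  0.00246713 -0.07816803] [ 0.00265687 -0.00534373 -0.00446892]
[0.52735788 0.06132356 0.05      ] [0.52629319 0.06592153 0.05      ] expected closed, 4mm off: [0.52646603 0.06418264 0.045     ]
```

```bash
python3 -m handwheel '[[[0.0028,0.0025,-0.015,0.003,-0.005,0,0.65],[0.0028,0.0025,-0.03,0.003,-0.005,0,0.65],[0.0028,0.0025,-0.045,0.003,-0.005,0,0.65],[0.0028,0.0025,-0.06,0.003,-0.005,0,0.65],[0.0028,0.0025,-0.07,0.003,-0.005,0,0.65],[0.0028,0.0025,-0.078,0.003,-0.005,0,0.65],[0.0028,0.0025,-0.078,0.003,-0.005,0,0.65],[0.0028,0.0025,-0.078,0.003,-0.005,0,0.65]]]'
python3 - <<'E'
from h import *
p,r=cur();print(p,np.array([.4469,.2957,.071])-p,(Rn.from_matrix(Rtool(0))*r.inv()).as_rotvec())
E
```

```text
time: 11.85
eef_pos: [0.4478, 0.2971, 0.0714]
eef_rot: [-0.001, 0.09, 0.996, 0.001]
wrist_force: [1.0, 0.5, -0.7]
opening: 0.0597
finger_force: 0.0
[0.44779181 0.29705233 0.0713968 ] [-0.00089181 -0.00135233 -0.0003968 ] [-0.00210676 -0.00103716 -0.00449903]
```

```bash
python3 -m handwheel '[[[-0.001,-0.0013,0,0,0,0,0.4],[-0.001,-0.0013,0,0,0,0,0],[-0.001,-0.0013,0,0,0,0,0],[-0.001,-0.0013,0,0,0,0,0],[-0.001,-0.0013,0,0,0,0,0],[-0.001,-0.0013,0,0,0,0,0],[-0.001,-0.0013,0,0,0,0,0],[-0.001,-0.0013,0,0,0,0,0]]]'
python3 - <<'E'
from h import *
p,r=cur();print(p,ctrl.sense()["wrist_force"])
E
```

```text
time: 12.65
eef_pos: [0.4468, 0.2956, 0.0715]
eef_rot: [-0.001, 0.09, 0.996, 0.001]
wrist_force: [-0.4, -0.6, 1.4]
opening: 0.0176
finger_force: 30.0
[0.44676377 0.29558727 0.07150435] [-0.3728948  -0.63524147  1.35540243]
```

```bash
python3 -m handwheel '[[[0,0,0.02,0,0,0,0],[0,0,0.045,0,0,0,0],[0,0,0.07,0,0,0,0],[0.005,-0.02,0.085,0,0,0,0],[0.015,-0.05,0.085,0,0,0,0],[0.028,-0.085,0.085,0,0,0,0],[0.042,-0.125,0.085,0,0,0,0],[0.056,-0.165,0.085,0,0,0,0],[0.068,-0.2,0.085,0,0,0,0],[0.076,-0.223,0.085,0,0,0,0],[0.0794,-0.2334,0.085,0,0,0,0],[0.0794,-0.2334,0.085,0,0,0,0]]]'
python3 - <<'E'
from h import *
p,r=cur();print(p,ctrl.sense()["opening"],(Rn.from_matrix(Rtool(0))*r.inv()).as_rotvec())
im=ctrl.grab_frame("scene");cv2.imwrite("pics/e.png",im)
p,r=cur();print(p)
h=cv2.cvtColor(im,cv2.COLOR_BGR2HSV);m=((h[...,0]<8)|(h[...,0]>172))&(h[...,1]>150)&(h[...,2]>80)
k,l,s,c=cv2.connectedComponentsWithStats(m.astype(np.uint8));print([(s[i].tolist(),c[i].round(1)) for i in range(1,k) if s[i,4]>15])
R=r.as_matrix();g=p-.011*R[:,2]
print("expected grip,head top,tip px",proj("scene",[g,g-.019*R[:,2],g+.074*R[:,2],g+.027*R[:,2]]).round(1).tolist(), "leaf hole",proj("scene",[.5267,.0638,.05]))
u,v=[int(x) for x in proj("scene",[g+.03*R[:,2]])[0]]
cv2.imwrite("pics/c5.png",cv2.resize(im[v-60:v+60,u-60:u+60],None,fx=5,fy=5,interpolation=cv2.INTER_CUBIC));print(u,v)
E
```

```text
time: 13.85
eef_pos: [0.5263, 0.0607, 0.1561]
eef_rot: [-0.001, 0.092, 0.996, 0.001]
wrist_force: [0.4, 0.5, -1.1]
opening: 0.0172
finger_force: 30.0
[0.52625507 0.06072917 0.15613542] 0.017238486085923002 [-0.0016862  -0.00138062 -0.00147532]
[0.52579408 0.06269926 0.15622541]
[([429, 149, 10, 7, 16], array([434.1, 152.2])), ([275, 168, 5, 15, 72], array([276.9, 174.7])), ([334, 188, 27, 11, 127], array([346.3, 191.7]))]
expected grip,head top,tip px [[274.4, 174.6], [274.3, 167.0], [274.5, 202.9], [274.4, 185.1]] leaf hole [[274.05587975 218.77842901]]
274 186
```

View pics/c5.png

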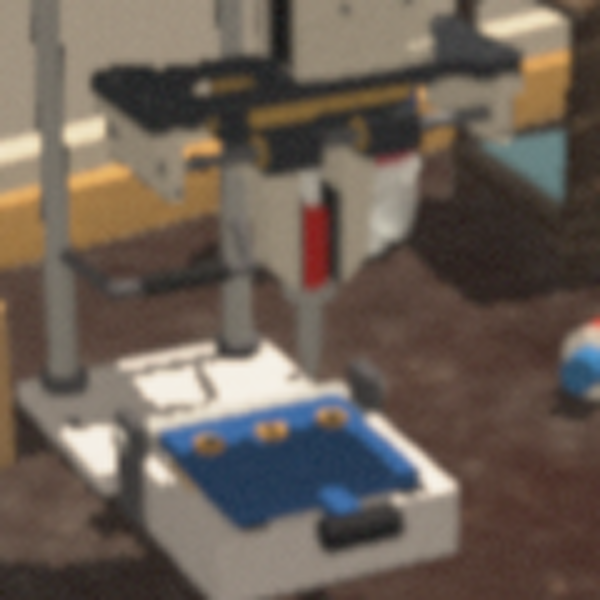

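Run:
```python
from h import *
im=cv2.imread("pics/e.png").astype(int); sat=im[...,2]-im[...,0]; g=im.sum(2)//3
for v in range(182,208,2): print(v,g[v,264:290].tolist())
d=cv2.imread("pics/d_scene.png").astype(int).sum(2)//3
print("leaf hole scene"); 
for v in range(214,224): print(v,d[v,266:286].tolist())
t=cv2.imread("pics/d_top.png").astype(int).sum(2)//3
print("leaf hole top")
for v in range(196,208): print(v,t[v,270:288].tolist())
```

```text
182 [76, 59, 55, 64, 66, 76, 99, 118, 126, 117, 92, 76, 74, 76, 80, 85, 85, 81, 89, 91, 83, 76, 74, 73, 73, 75]
184 [90, 75, 73, 71, 72, 75, 87, 103, 110, 110, 104, 103, 99, 102, 104, 104, 99, 87, 81, 77, 75, 74, 75, 72, 75, 71]
186 [90, 77, 74, 73, 72, 73, 75, 82, 95, 101, 108, 109, 110, 108, 100, 89, 84, 78, 75, 76, 75, 72, 72, 70, 68, 66]
188 [92, 76, 74, 70, 73, 70, 75, 77, 81, 93, 105, 110, 107, 106, 90, 80, 74, 73, 70, 71, 69, 69, 65, 69, 68, 68]
190 [98, 83, 76, 72, 74, 74, 73, 73, 78, 89, 105, 109, 108, 103, 91, 80, 74, 72, 73, 73, 69, 71, 74, 72, 75, 77]
192 [108, 95, 86, 82, 81, 80, 77, 76, 82, 92, 108, 109, 107, 103, 93, 82, 80, 76, 76, 73, 71, 72, 71, 72, 75, 79]
194 [104, 114, 149, 156, 125, 94, 83, 81, 78, 94, 105, 110, 109, 101, 91, 80, 78, 73, 70, 73, 73, 67, 70, 70, 72, 72]
196 [109, 155, 209, 229, 224, 197, 146, 102, 88, 94, 103, 107, 107, 102, 87, 80, 80, 76, 78, 79, 78, 79, 82, 81, 79, 78]
198 [222, 232, 237, 238, 239, 237, 230, 205, 157, 115, 102, 107, 106, 98, 88, 83, 82, 81, 79, 80, 87, 91, 99, 96, 88, 81]
200 [237, 238, 238, 238, 237, 237, 234, 222, 190, 158, 
[... 1951 characters left out ...]
 115, 119, 122, 120, 123, 121, 121]
201 [121, 122, 121, 119, 122, 125, 162, 198, 192, 150, 119, 114, 119, 122, 123, 122, 122, 124]
202 [119, 121, 120, 121, 120, 132, 171, 197, 172, 134, 119, 117, 120, 121, 123, 122, 123, 123]
203 [119, 120, 120, 121, 119, 126, 155, 172, 144, 110, 110, 118, 120, 122, 122, 122, 123, 124]
204 [121, 120, 119, 120, 120, 122, 129, 137, 125, 112, 113, 118, 121, 120, 121, 123, 123, 121]
205 [120, 120, 118, 122, 120, 119, 121, 126, 120, 118, 119, 119, 121, 122, 123, 120, 120, 120]
206 [119, 120, 120, 121, 118, 123, 122, 122, 120, 121, 121, 122, 122, 122, 122, 122, 122, 121]
207 [120, 118, 118, 120, 122, 121, 122, 120, 121, 122, 121, 119, 122, 121, 122, 122, 122, 120]
```

```bash
python3 -m handwheel '[[[0.0015,-0.0003,-0.01,0,0,0,0],[0.0015,-0.0003,-0.02,0,0,0,0],[0.0015,-0.0003,-0.03,0,0,0,0],[0.0015,-0.0003,-0.036,0,0,0,0],[0.0015,-0.0003,-0.042,0,0,0,0],[0.0015,-0.0003,-0.047,0,0,0,0],[0.0015,-0.0003,-0.051,0,0,0,0],[0.0015,-0.0003,-0.055,0,0,0,0],[0.0015,-0.0003,-0.055,0,0,0,0]]]'
python3 - <<'E'
from h import *
p,r=cur();print(p,ctrl.sense()["wrist_force"],ctrl.sense()["wrist_torque"])
im=ctrl.grab_frame("scene");cv2.imwrite("pics/f.png",im)
R=r.as_matrix();g=p-.011*R[:,2];print(proj("scene",[g,g+.074*R[:,2],g+.027*R[:,2]]).round(1).tolist(),ctrl.sense()["wrist_force"])
cv2.imwrite("pics/c6.png",cv2.resize(im[160:260,220:340],None,fx=5,fy=5,interpolation=cv2.INTER_CUBIC))
E
```

```text
time: 14.8
eef_pos: [0.5274, 0.062, 0.101]
eef_rot: [-0.001, 0.09, 0.996, 0.001]
wrist_force: [-1.1, -0.3, -1.8]
opening: 0.0175
finger_force: 30.0
[0.52740132 0.06200529 0.10101783] [-1.06432238 -0.3036797  -1.84892495] [ 0.16548134  0.05098486 -0.06672517]
[[274.3, 195.5], [274.5, 222.8], [274.4, 205.7]] [-0.4400572   1.05505737 -1.08946597]
```

View pics/c6.png

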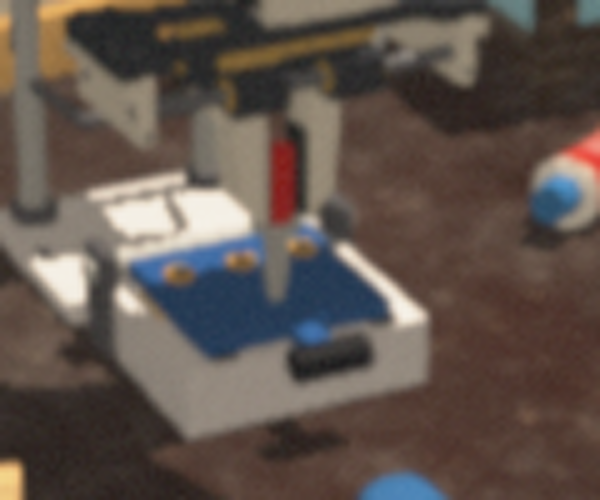

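The pin tip enters the leaf at (274.6,219.6), on the hole, with no contact force. Continuing down while easing towards the bed hole.

```bash
python3 -m handwheel '[[[0,0,-0.004,0,0,0,0],[0,-0.0005,-0.008,0,0,0,0],[0,-0.001,-0.011,0,0,0,0],[0,-0.0015,-0.014,0,0,0,0],[0,-0.0018,-0.017,0,0,0,0],[0,-0.002,-0.02,0,0,0,0],[0,-0.002,-0.02,0,0,0,0]]]'
python3 - <<'E'
from h import *
p,r=cur();s=ctrl.sense();print(p,s["wrist_force"],s["wrist_torque"],p[2]-.0635)
E
```

```text
time: 15.55
eef_pos: [0.5264, 0.0606, 0.0806]
eef_rot: [-0.002, 0.09, 0.996, 0.001]
wrist_force: [-2.9, 3.1, -1.1]
opening: 0.0178
finger_force: 30.0
[0.52640538 0.06061313 0.08060303] [-2.91762353  3.11772923 -1.09176164] [1.01710844 0.78793493 0.00758093] 0.01710303134252926
```

```bash
python3 -m handwheel '[[[-0.0008,0,-0.002,0,0,0,0],[-0.001,0,-0.004,0,0,0,0],[-0.001,0,-0.006,0,0,0,0],[-0.001,0,-0.008,0,0,0,0],[-0.001,0,-0.01,0,0,0,0],[-0.001,0,-0.01,0,0,0,0]]]'
python3 - <<'E'
from h import *
p,r=cur();s=ctrl.sense();print(p,s["wrist_force"],s["wrist_torque"],p[2]-.0635)
E
```

```text
time: 16.15
eef_pos: [0.5262, 0.0603, 0.071]
eef_rot: [-0.001, 0.09, 0.996, 0.001]
wrist_force: [-3.6, 4.8, -0.8]
opening: 0.0175
finger_force: 30.0
[0.52622876 0.06034727 0.07102486] [-3.63422483  4.83076297 -0.75131313] [1.1130527  0.70254744 0.03126313] 0.007524859940331544
```

```bash
python3 -m handwheel '[[[0,0,-0.0015,0,0,0,0],[0,0,-0.003,0,0,0,0],[0,0,-0.0045,0,0,0,0],[0,0,-0.0055,0,0,0,0],[0,0,-0.0055,0,0,0,0]]]'
python3 - <<'E'
from h import *
p,r=cur();s=ctrl.sense();print(p,s["wrist_force"],s["wrist_torque"],p[2]-.0635)
im=ctrl.grab_frame("scene");cv2.imwrite("pics/g.png",im)
cv2.imwrite("pics/c7.png",cv2.resize(im[170:250,230:330],None,fx=6,fy=6,interpolation=cv2.INTER_CUBIC))
E
```

```text
time: 16.65
eef_pos: [0.5262, 0.0604, 0.0658]
eef_rot: [-0.001, 0.09, 0.996, 0.001]
wrist_force: [-2.9, 5.8, 3.1]
opening: 0.0178
finger_force: 30.0
[0.52622647 0.06040191 0.06584973] [-2.88452569  5.75484349  3.05206676] [1.07013129 0.88138818 0.03176507] 0.0023497295619955283
```

View pics/c7.png

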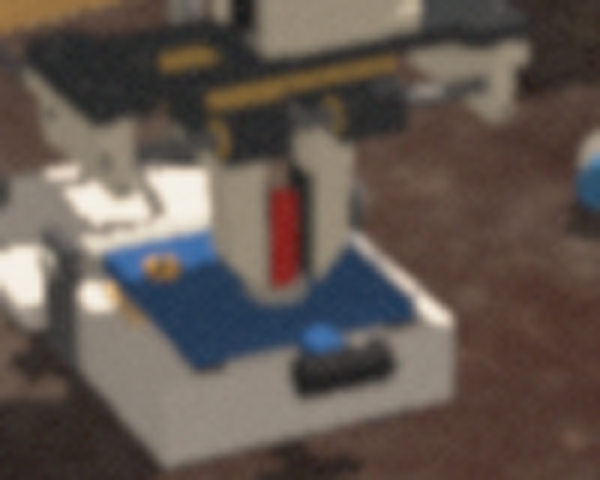

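The collar (crop (280,292)) is almost on the leaf. I'll press until the force shows it has seated.

```bash
python3 -m handwheel '[[[0,0,-0.0015,0,0,0,0],[0,0,-0.003,0,0,0,0],[0,0,-0.004,0,0,0,0],[0,0,-0.004,0,0,0,0]]]'
python3 - <<'E'
from h import *
p,r=cur();s=ctrl.sense();print(p,s["wrist_force"],s["wrist_torque"],p[2]-.0635)
E
```

```text
time: 17.1
eef_pos: [0.5263, 0.0608, 0.0638]
eef_rot: [-0.001, 0.09, 0.996, 0.001]
wrist_force: [-10.6, 4.5, 21.8]
opening: 0.017
finger_force: 30.0
[0.52633162 0.06083328 0.06381499] [-10.60903247   4.52637432  21.81681603] [ 0.98678963  2.33919555 -0.02426398] 0.00031499197602159745
```

```bash
python3 -m handwheel '[[[-0.0005,0,0.002,0,0,0,0],[-0.0005,0,0.002,0,0,0,0.5],[-0.0005,0,0.002,0,0,0,0.5],[-0.0005,0,0.002,0,0,0,0.5],[-0.0005,0,0.002,0,0,0,0.5],[-0.0005,0,0.015,0,0,0,0.5],[-0.0005,0,0.035,0,0,0,0.5],[-0.0005,0,0.06,0,0,0,0.5],[-0.02,0.03,0.1,0,0,0,0.5],[-0.04,0.07,0.14,0,0,0,0.5],[-0.06,0.12,0.16,0,0,0,0.5],[-0.08,0.17,0.16,0,0,0,0.5]]]'; python3 -m handwheel '[[[0,0.03,0.02,0,0,0,0.5],[0,0.03,0.02,0,0,0,0.5]]]'
python3 - <<'E'
from h import *
a=ctrl.grab_frame("scene");b=ctrl.grab_frame("top");cv2.imwrite("pics/h_s.png",a);cv2.imwrite("pics/h_t.png",b)
print(cur()[0])
h=cv2.cvtColor(a,cv2.COLOR_BGR2HSV);m=((h[...,0]<8)|(h[...,0]>172))&(h[...,1]>150)&(h[...,2]>80)
k,l,s,c=cv2.connectedComponentsWithStats(m.astype(np.uint8));print([(s[i].tolist(),c[i].round(1)) for i in range(1,k) if s[i,4]>15])
B=HG-.072*xj;P=[[B[0],B[1],z] for z in(.050,.055,.077,.096)];print("expected seated collar bottom/top, grip, head top",proj("scene",P).round(1).tolist())
a=cv2.resize(a[160:260,230:330],None,fx=4,fy=4,interpolation=cv2.INTER_CUBIC);b=cv2.resize(b[150:250,230:330],None,fx=4,fy=4,interpolation=cv2.INTER_CUBIC)
cv2.imwrite("pics/c8.png",np.hstack([a,b]))
E
```

```text
time: 18.3
eef_pos: [0.4565, 0.2101, 0.2231]
eef_rot: [0.002, 0.091, 0.996, 0.002]
wrist_force: [1.3, 1.0, -0.6]
opening: 0.0461
finger_force: 0.0
time: 18.5
eef_pos: [0.455, 0.2454, 0.2433]
eef_rot: [0.002, 0.086, 0.996, 0.004]
wrist_force: [-0.5, 0.1, -0.6]
opening: 0.0462
finger_force: 0.0
[0.45528824 0.2394904  0.24032865]
[([334, 188, 27, 11, 125], array([346.4, 191.7])), ([273, 201, 6, 16, 78], array([275.1, 208.6]))]
expected seated collar bottom/top, grip, head top [[275.4, 218.5], [275.4, 216.7], [275.4, 208.7], [275.4, 201.6]]
```

View pics/c8.png

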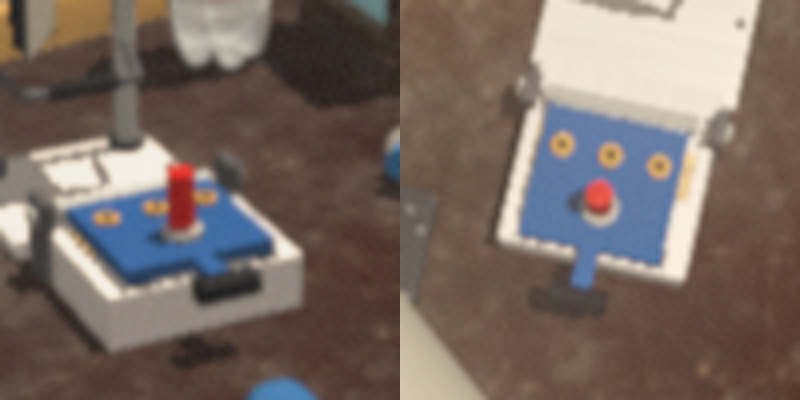

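The pin is upright with its collar flat on the closed leaf. The head is centred at (275.1,208.6) against an expected seated position of (275.4,208.7), and the gripper is clear.

```bash
python3 -m handwheel '[[[0,0,0,0,0,0,0.5],[0,0,0,0,0,0,0.5]]]'; python3 -c "
from bench import ctrl
print(ctrl.close_job())"
```

```text
time: 18.8
eef_pos: [0.4552, 0.237, 0.2386]
eef_rot: [-0.001, 0.091, 0.996, 0.0]
wrist_force: [0.3, -0.2, -0.1]
opening: 0.0459
finger_force: 0.0
the job is handed in; nothing more can be done
None
```

The leaf was lowered under control until fully closed, the tapered pin is seated to its collar and released, and I handed the job in at about 19 s; no verdict came back.

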